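# Shim the dispensing stage level and bring the work under the needle

## Task

The dispensing stage sags at its near right corner. Push the tapered steel wedge, thin end first, under the short foot at that corner until the bubble of the level on the plate sits between its two black lines, and leave the wedge there; then slide the carrier along its guides until the cross marked on it is directly under the needle tip, with the bubble still between its lines.

Things in the scene. Friction and masses are not known exactly. Their poses are not given: they have to be found in the camera images.
- stage: Fixed stage with a plate hinged at its left edge. Origin under the plate's middle, 0-5 mm above the worktop (varies); x ahead, y left, turned up to 9 deg. Plate 130 (x) x 200 (y) mm; level: underside z=38, top 48; hinge line y=+90, z=40. Unpropped, the right edge sags 10 mm (0.055 rad); it presses about 4 N on a prop. Clear worktop below the near right part: the wedge goes in along stage +y.
- foot_tip (a point): Lowest point of the short round-ended steel foot (12 mm diameter) under the plate's near right corner, 10 mm inside the plate's right edge, 180 mm from the hinge line. Sagging it hangs 5 to 10 mm above the worktop; with the plate level, 15 to 20 mm. Moves with the plate.
- level_bubble (a joint): White bubble in the green vial of the level on the plate's rear edge: offset from centre (m) along stage y. +0.022 (left) at the start, 0 when the plate is level, negative when its right side is too high; 7 mm per degree, 2.2 mm per mm of lift at the foot. The 16 mm bubble is between the two black lines while within +-0.0035.
- wedge_mid (a point): Centre of the loose steel wedge: mid length, mid width, 8 mm above its flat underside. 130 mm long (x axis points to the thin end), 30 wide (y); thickness rises evenly from 4 mm (x=+65) to 28 mm at the heel (x=-65). 0.11-0.22 kg. Lies at the right, beside a flat packer 130 x 30 x 12 mm (not needed); the two may swap places. Friction keeps it where it is pushed under the foot.
- tab (a point): Centre of the upright tab at the carrier's right end: 30 mm along stage x, 12 thick along y, 16 high (8 above and below this point), top 72 mm above the stage's origin. The grey carrier (48 x 100 x 8 mm) slides on the plate between guides, along stage y only; pushing the tab's right face to the left with about 2.5 N moves it; it stays where left. Cross: 70 mm to the left of the tab.
- mark (a point): Centre of the black cross (14 mm) on a white pad on top of the carrier's left part; moves with the carrier. Starts 15 to 43 mm to the right of the needle.
- needle_tip (a point): Lower end of the thin steel needle of a fixed dispenser, whose column stands left of the stage. It hangs about 8 mm above the carrier, over the path of the cross. Its white barrel (26 mm wide) and the arm that runs left from it stand 80 to 170 mm above the stage's origin: keep the gripper clear.

How it is judged:
By the outcome, as a careful person would: the job done as asked, in the order asked, and still so for the second after the job is handed in, with the robot touching nothing.
It also fails if it takes over 64 s, if anything falls off the work surface, if the arm or the gripper's body presses on something with over 40 N, if the wrist force passes 120 N, or if a joint passes its speed limit or range.

## Robot

A 6-joint arm with a two-finger parallel gripper is mounted at the origin on a cart in front of the work surface, level with it; the furniture and walls round the work are solid. World frame = base frame: x ahead of the robot, y to its left, z up, the work surface at z = 0. Lengths are in m, angles in rad, forces in N, time in s.
With the tool pointing down it reaches from about 0.35 to 0.775 m from the base axis. Payload 7.3 kg.
Tool frame: the origin (TCP) lies at the very end of the fingers, on their centre line; the grasp point (between the pads) lies 19 mm behind it; z points along the fingers, y is the line along which they close (so a half turn about z gives the same grasp; the last joint's range is limited). The gripper opens to 92 mm and grips with 3 to 60 N. Pads are 19 mm wide; open, the fingers measure 130 mm over their backs; the gripper's body (75 mm by 190 mm) begins 47 mm behind the grasp point.
Start: joints at [1.049, 0.342, 1.524, -0, 1.275, -0.146], TCP at [0.193, 0.488, 0.227] pointing down, gripper open.
Joint ranges: [-2.53, 2.53], [-0.77, 2.02], [0.04, 2.7], [-1, 4.14], [0.28, 2.66], [-3.11, 3.11]. Speed limits (rad/s): [2.57, 2.57, 3.14, 3.14, 3.14, 3.14].

## Interface

Orientations are given as [roll, pitch, yaw] about the fixed x, y, z axes, in that order (R = Rz(yaw) Ry(pitch) Rx(roll)).
In Python, from cell import observe, read_camera, get_calibration, hand_in, search_frame gives the robot as it stands.
- The arm moves only by the tool step_arm, never from a script. Its argument "commands" is a list of rows, each an object with "translation": the shift along the tool's x, y, z in mm, a list of three; "roll": the turn about the tool's z in rad. In form: [{"translation": [x, y, z], "roll": roll}, ...]. A call has 1 to 20 rows; each row shifts and turns the commanded pose from where the row before left it, along the tool's axes as they then stand; what a row does not reach is not made up. A row lasts 1/12 s, in which the tool goes at most 41.7 mm and 7.16 degrees, less where a joint would pass 70% of its speed; a pose out of reach is approached as far as the arm can. A call is refused whole if a number of a shift passes 41.7 or a number of a turn 0.125, either way. A call with a gripper value outside its range is refused whole. "fingers" is the opening, from 0 (shut) to 1 (fully open), set as the call begins (left out, the last holds). The fingers move at their own pace and stop on an object; "grip_force" is the grip in N (left out, the last holds). Time passes only in rows, so rows that do not move let the fingers close. It gives the time, the measured TCP pose, the force, the opening and the grip force at its end, in the units of the state.
- observe(): the state, without advancing time (a new reading comes with each control period).
- read_camera(name): name is "scene" or "top"; returns the picture (400x640x3 uint8, red, green, blue); there is no depth.
- get_calibration(name): a dict with "camera_matrix" (3x3 intrinsics, pixels), "dist_coeffs" ([k1, k2, p1, p2, k3] as OpenCV has them; the pictures are not rectified), "world_from_camera" (4x4, takes a point from camera to world coordinates). Camera axes: x right, y up, looking along -z (the intrinsics and any distortion apply to the point x, -y, -z); pixel columns grow to the right and rows downward; lengths in m; the calibration is good to about 2 mm. A picture is of the moment at which its call begins. get_calibration takes no time and is no camera call.
- hand_in(): hands the job in; it is judged then, once.
Trained networks look in the newest picture that a camera, given by its name, has taken for a name from the list of things; names that differ only in an ending like _2 or _b are one class to them, and where a whole thing is asked for, a point or a joint stands for the part that bears it (a point fixed in the world has none). Each returns a list of dicts, best first, with "confidence" (0 to 1); they miss things now and then, are a little off and sometimes report something else, mostly with a low value. They report only what shows in the picture. A call takes as long as a camera call.
- search_frame(camera, name): "at" ([x, y, z] in m, in world coordinates, good to about 4 mm: the middle of the surface that is visible of it).
The state is a dict: "time": time; "qpos": joint angles; "qvel": joint speeds; "joint_efforts": joint torques, N m; "tool_pos": TCP position; "tool_rot": TCP orientation; "contact_force": force on the tool from outside, world axes, zero at the start; "torque": the same for the moment, N m; "opening": finger opening in m; "grip_force": force on a finger pad.
Only numpy, scipy, OpenCV 4.12 (cv2) and the standard library are available. Lean on these libraries where they do the work, as an engineer would, in place of code of your own. Each camera call takes 0.05 s, during which the arm holds its last target. There are 200 camera calls.

## Working session

There is one attempt and no reset: what is moved stays moved. The work goes in short steps, Python scripts to look and compute and a tool call to move; the robot and the scene stay as the last step left them, time stands still between calls to the robot, and variables do not carry over. Pictures are saved under pics/ and viewed, at most 10 in all, crops included, and the job is handed in when it is done.

Besides the shell and the picture viewer there is one more tool, called after "Request:" as name([rows], argument=value, ...), one row to a line, values as JSON. step_arm: Moves the arm, as the interface text tells. Its arguments: {"type":"object","properties":{"commands":{"type":"array"},"fingers":{"type":"number"},"grip_force":{"type":"number"}},"required":["commands"]}

```bash
mkdir -p pics
cat > h.py <<'E'
import numpy as np, cv2
from cell import *
def proj(c,P):
    k=get_calibration(c);T=np.linalg.inv(np.array(k["world_from_camera"]))
    P=np.atleast_2d(P);q=P@T[:3,:3].T+T[:3,3];q=q*[1,-1,-1]
    return cv2.projectPoints(q,np.zeros(3),np.zeros(3),np.array(k["camera_matrix"]),np.array(k["dist_coeffs"]))[0].reshape(-1,2)
def ray(c,uv,z):
    k=get_calibration(c);T=np.array(k["world_from_camera"])
    n=cv2.undistortPoints(np.array(uv,float).reshape(-1,1,2),np.array(k["camera_matrix"]),np.array(k["dist_coeffs"])).reshape(-1,2)
    d=np.c_[n[:,0],-n[:,1],-np.ones(len(n))]@T[:3,:3].T
    return T[:3,3]+d*((z-T[2,3])/d[:,2])[:,None]
def shot(c,f,crop=None,s=1):
    im=read_camera(c)[:,:,::-1]
    if crop: im=im[crop[1]:crop[3],crop[0]:crop[2]]
    cv2.imwrite("pics/"+f,cv2.resize(im,None,fx=s,fy=s,interpolation=cv2.INTER_CUBIC));
E
python3 - <<'E'
from h import *
for c in("scene","top"):
    shot(c,c+"0.png")
    print(c,np.round(get_calibration(c)["world_from_camera"],3).tolist())
    for n in("stage","foot_tip","level_bubble","wedge_mid","tab","mark","needle_tip"):
        print(n,[(np.round(d["at"],4).tolist(),round(d["confidence"],2)) for d in search_frame(c,n)][:3])
s=observe();print(s["time"],s["tool_pos"],s["tool_rot"],s["opening"])
E
```

```text
scene [[0.798, 0.374, -0.473, 0.035], [-0.602, 0.524, -0.602, -0.485], [0.022, 0.765, 0.643, 0.72], [0.0, 0.0, 0.0, 1.0]]
stage [([0.5016, 0.2567, 0.0466], 0.95), ([0.4927, 0.2555, 0.0524], 0.2)]
foot_tip [([0.4922, 0.2555, 0.0506], 0.61)]
level_bubble [([0.4441, -0.0551, 0.0173], 0.64)]
wedge_mid [([0.4415, -0.0559, 0.0134], 0.72)]
tab [([0.4879, 0.2542, 0.0525], 0.69)]
mark [([0.4837, 0.2565, 0.0556], 0.8)]
needle_tip [([0.4803, 0.3972, 0.1314], 0.84)]
top [[-0.065, 0.965, -0.254, 0.303], [-0.998, -0.063, 0.017, 0.11], [0.001, 0.254, 0.967, 0.889], [0.0, 0.0, 0.0, 1.0]]
stage [([0.4989, 0.2723, 0.0478], 0.88)]
foot_tip [([0.5008, 0.2661, 0.0513], 0.76)]
level_bubble []
wedge_mid [([0.4523, -0.0486, 0.0134], 0.92)]
tab [([0.4859, 0.2572, 0.055], 0.75)]
mark [([0.4888, 0.2588, 0.0578], 0.82)]
needle_tip [([0.4806, 0.4006, 0.136], 0.84)]
0.8 [0.19266802 0.4884048  0.22676494] [ 3.14143337e+00 -1.07455223e-05  2.76576721e+00] 0.09209803571201156
```

View pics/scene0.png

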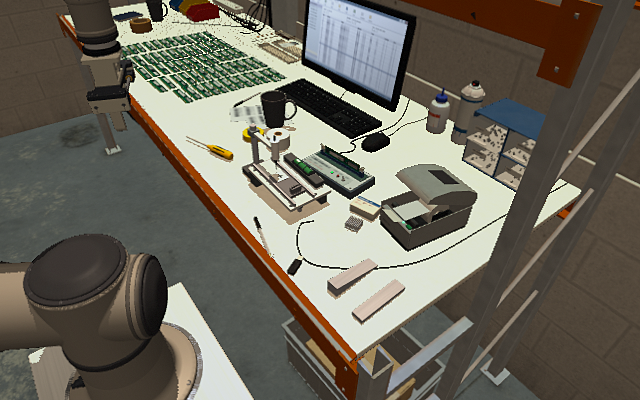

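View pics/top0.png

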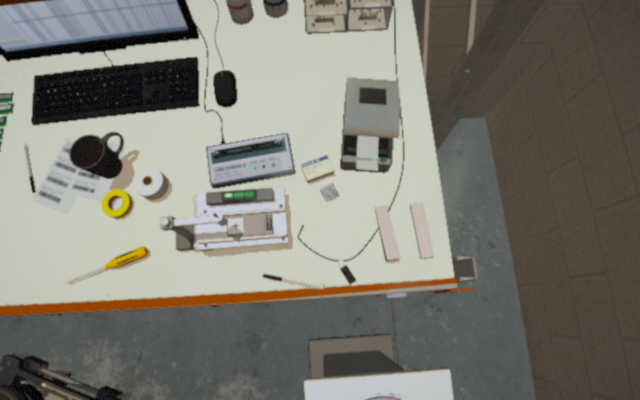

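The stage is at about (240,215) in the top view and (287,185) in the scene view. The two bars are at (387,233) and (421,230) in the top view. In the scene view the left bar, around (352,277), has the tall near end, so it is the wedge. I'll zoom in to confirm.

Run:
```python
from h import *
a=read_camera("top")[:,:,::-1]; b=read_camera("scene")[:,:,::-1]
r=lambda i,x,y,w,h,s:cv2.resize(i[y:y+h,x:x+w],(w*s,h*s),interpolation=cv2.INTER_CUBIC)
A=r(a,150,170,160,95,5);cv2.imwrite("pics/c1.png",A)
B=np.vstack([r(b,230,120,133,100,6)]);cv2.imwrite("pics/c2.png",B)
C=np.hstack([r(b,315,250,100,80,4),r(a,365,190,80,80,4)]);cv2.imwrite("pics/c3.png",C)
```

```text
(no output)
```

View pics/c1.png

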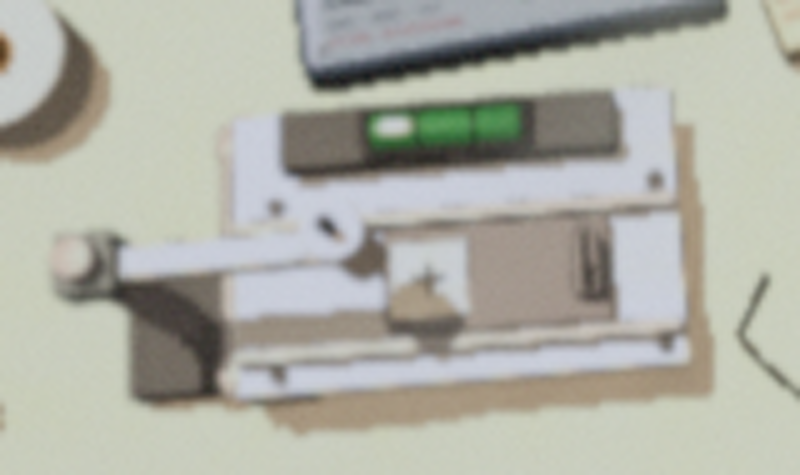

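View pics/c2.png

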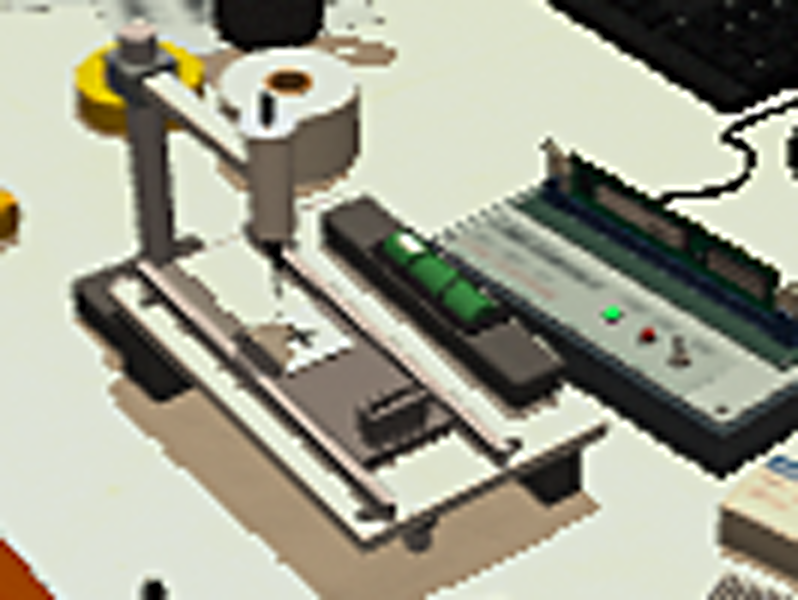

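View pics/c3.png

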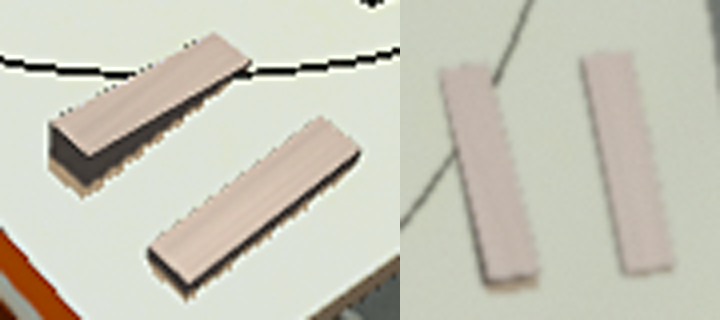

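The left bar is the wedge, with its heel toward the robot and its thin end away. The bubble is at the left of the vial, at crop (392,127). The foot shows at scene crop (420,540). Next I'll fit the poses.

```bash
cat > fit.py <<'E'
from h import *
from scipy.optimize import least_squares
px=lambda p,s,o:(np.array(p,float)+.5)/s-.5+np.array(o)
T=lambda p:px(p,5,(150,170)); S=lambda p:px(p,6,(230,120))
W=lambda p,y,sag=0.0:None
def st(v,P,sag):
    P=np.array(P,float); y=P[:,1]-.09; z=P[:,2]-.04; c,s=np.cos(sag),np.sin(sag)
    Q=np.c_[P[:,0],.09+c*y-s*z,.04+s*y+c*z]
    c,s=np.cos(v[2]),np.sin(v[2])
    return np.c_[v[0]+c*Q[:,0]-s*Q[:,1],v[1]+s*Q[:,0]+c*Q[:,1],v[3]+Q[:,2]]
def wd(v,P):
    P=np.array(P,float);c,s=np.cos(v[2]),np.sin(v[2])
    return np.c_[v[0]+c*P[:,0]-s*P[:,1],v[1]+s*P[:,0]+c*P[:,1],P[:,2]]
E
python3 - <<'E'
from fit import *
PT=[[.065,.1,.048],[.065,-.1,.048],[-.065,-.1,.048],[-.065,.1,.048]]
uT=T([[232,117],[671,89],[690,358],[235,397]]);uS=S([[607,422],[362,540]])
sag=.055
f=lambda v:np.r_[(proj("top",st(v,PT,sag))-uT).ravel(),(proj("scene",st(v,PT[1:3],sag))-uS).ravel(),(v[3]-.0025)/.0015]
r=least_squares(f,[.49,.27,.05,.0025]);v=r.x;print("stage",v.round(4),r.fun.round(2))
inv=lambda p:(lambda d:(np.cos(v[2])*d[0]+np.sin(v[2])*d[1],-np.sin(v[2])*d[0]+np.cos(v[2])*d[1]))(np.array(p)-v[:2])
zf=v[3]+.0075
for z in(.005,.0075,.010):
    p=ray("scene",S([[420,548]]),z)[0];print("foot",p.round(4),np.round(inv(p[:2]),4))
print("foot by y, st", st(v,[[-.05,-.09,.018]],sag).round(4))
p=ray("top",T([[431,277]]),.055)[0];print("mark",p.round(4),np.round(inv(p[:2]),4))
p=ray("scene",S([[302,337]]),.055)[0];print("markS",p.round(4),np.round(inv(p[:2]),4))
p=ray("scene",S([[280,292]]),.067)[0];print("needleS",p.round(4),np.round(inv(p[:2]),4))
for n in("mark","tab","needle_tip"):
  for c in("top","scene"):
    for d in search_frame(c,n)[:1]:print(n,c,np.round(inv(d["at"][:2]),4),np.round(d["at"][2],4))
PW=[[.065,.015,.004],[.065,-.015,.004],[-.065,-.015,.028],[-.065,.015,.028]]
wt=px([[41,68],[90,65],[138,275],[86,282]],4,(365,190));ws=px([[215,33],[250,63],[90,157],[50,125]],4,(315,250))
f=lambda v:np.r_[(proj("top",wd(v,PW))-wt).ravel(),(proj("scene",wd(v,PW))-ws).ravel()]
r=least_squares(f,[.45,-.05,.1]);print("wedge",r.x.round(4),r.fun.round(2))
pt=px([[183,56],[230,53],[273,270],[224,274]],4,(365,190));PP=[[.065,.015,.012],[.065,-.015,.012],[-.065,-.015,.012],[-.065,.015,.012]]
f=lambda v:(proj("top",wd(v,PP))-pt).ravel()
r=least_squares(f,[.45,-.12,.1]);print("packer",r.x.round(4),r.fun.round(2))
E
```

```text
stage [0.5084 0.2792 0.0227 0.0023] [-0.02 -0.17 -0.08 -0.57 -0.2   1.3  -0.27  0.42  0.95 -0.18  0.42  0.
 -0.13]
foot [0.4831 0.1935 0.005 ] [-0.0272 -0.0851]
foot [0.4815 0.1911 0.0075] [-0.0289 -0.0875]
foot [0.48   0.1888 0.01  ] [-0.0305 -0.0898]
foot by y, st [[0.4604 0.1896 0.0104]]
mark [0.4895 0.2888 0.055 ] [-0.0187  0.01  ]
markS [0.4888 0.2918 0.055 ] [-0.0193  0.013 ]
needleS [0.4905 0.3115 0.067 ] [-0.0172  0.0326]
mark top [-0.023  -0.0203] 0.0579
mark scene [-0.0216 -0.0251] 0.0561
tab top [-0.025  -0.0178] 0.0558
tab scene [-0.0218 -0.0254] 0.0544
needle_tip top [-0.0261  0.1189] 0.1365
needle_tip scene [-0.025   0.1171] 0.1319
wedge [ 0.4581 -0.0503  0.0867] [-0.11  0.98  0.02 -0.12  0.94  0.3   0.79  0.63  0.31 -0.68  1.24 -0.69
 -0.51 -0.54 -0.32 -1.19]
packer [ 0.4591 -0.1317  0.0586] [-0.28  0.26  0.39 -0.5   0.24 -0.23 -0.35  0.45]
```

Request:
step_arm([
  {"translation":[0,0,0],"roll":0.125},
  {"translation":[0,0,0],"roll":0.125},
  {"translation":[0,0,0],"roll":0.125},
  {"translation":[0,0,0],"roll":0.125},
  {"translation":[0,0,0],"roll":0.125},
  {"translation":[0,0,0],"roll":0.125},
  {"translation":[0,0,0],"roll":0.125},
  {"translation":[0,0,0],"roll":0.125},
  {"translation":[0,0,0],"roll":0.125},
  {"translation":[0,0,0],"roll":0.125},
  {"translation":[0,0,0],"roll":0.125},
  {"translation":[0,0,0],"roll":0.125},
  {"translation":[0,0,0],"roll":0.125},
  {"translation":[0,0,0],"roll":0.125},
  {"translation":[0,0,0],"roll":0.125},
  {"translation":[0,0,0],"roll":0.125},
  {"translation":[0,0,0],"roll":0.125},
  {"translation":[0,0,0],"roll":0.125},
  {"translation":[0,0,0],"roll":0.125},
  {"translation":[0,0,0],"roll":0.125},
], fingers=1)

```text
time: 2.87
tool_pos: [0.1927, 0.4884, 0.2267]
tool_rot: [-3.142, -0.0, 0.26]
contact_force: [-0.0, 0.1, -0.7]
opening: 0.092
grip_force: 0.0
```

Request:
step_arm([
  {"translation":[35,0,0],"roll":0.09},
  {"translation":[35,0,0],"roll":0.09},
  {"translation":[35,0,0],"roll":0},
  {"translation":[35,0,0],"roll":0},
  {"translation":[32,0,0],"roll":0},
  {"translation":[0,40,0],"roll":0},
  {"translation":[0,40,0],"roll":0},
  {"translation":[0,40,0],"roll":0},
  {"translation":[0,40,0],"roll":0},
  {"translation":[0,40,0],"roll":0},
  {"translation":[0,40,0],"roll":0},
  {"translation":[0,40,0],"roll":0},
  {"translation":[0,40,0],"roll":0},
  {"translation":[0,40,0],"roll":0},
  {"translation":[0,40,0],"roll":0},
  {"translation":[0,40,0],"roll":0},
  {"translation":[0,40,0],"roll":0},
  {"translation":[0,40,0],"roll":0},
  {"translation":[0,40,0],"roll":0},
  {"translation":[0,0,0],"roll":0},
])

```text
time: 4.53
tool_pos: [0.4112, -0.0517, 0.227]
tool_rot: [3.139, -0.001, 0.079]
contact_force: [0.8, 0.5, 0.9]
opening: 0.0919
grip_force: 0.0
```

Request:
step_arm([
  {"translation":[1,3,30],"roll":-0.008},
  {"translation":[0,0,30],"roll":0},
  {"translation":[0,0,30],"roll":0},
  {"translation":[0,0,30],"roll":0},
  {"translation":[0,0,30],"roll":0},
  {"translation":[0,0,25],"roll":0},
  {"translation":[0,0,20],"roll":0},
  {"translation":[0,0,15],"roll":0},
  {"translation":[0,0,10],"roll":0},
  {"translation":[0,0,0],"roll":0},
  {"translation":[0,0,0],"roll":0},
], fingers=0.62)

```text
time: 5.45
tool_pos: [0.4117, -0.048, 0.0066]
tool_rot: [-3.141, 0.001, 0.094]
contact_force: [-0.0, -0.2, 0.7]
opening: 0.0572
grip_force: 0.0
```

Request:
step_arm([
  {"translation":[0,0,0],"roll":0},
  {"translation":[0,0,0],"roll":0},
  {"translation":[0,0,0],"roll":0},
  {"translation":[0,0,0],"roll":0},
  {"translation":[0,0,0],"roll":0},
  {"translation":[0,0,0],"roll":0},
  {"translation":[0,0,0],"roll":0},
  {"translation":[0,0,0],"roll":0},
], fingers=0.1, grip_force=30)

```text
time: 6.12
tool_pos: [0.4122, -0.0486, 0.0073]
tool_rot: [3.141, -0.001, 0.094]
contact_force: [-0.0, -0.9, 6.8]
opening: 0.0301
grip_force: 29.2
```

Request:
step_arm([
  {"translation":[0,0,-20],"roll":0},
  {"translation":[0,0,-20],"roll":0},
  {"translation":[0,0,-20],"roll":0},
  {"translation":[0,0,0],"roll":-0.125},
  {"translation":[0,0,0],"roll":-0.125},
  {"translation":[0,0,0],"roll":-0.125},
  {"translation":[0,0,0],"roll":-0.125},
  {"translation":[0,0,0],"roll":-0.125},
  {"translation":[0,0,0],"roll":-0.125},
  {"translation":[0,0,0],"roll":-0.125},
  {"translation":[0,0,0],"roll":-0.125},
  {"translation":[0,0,0],"roll":-0.125},
  {"translation":[0,0,0],"roll":-0.125},
  {"translation":[0,0,0],"roll":-0.125},
  {"translation":[0,0,0],"roll":-0.125},
  {"translation":[0,0,0],"roll":0},
  {"translation":[0,0,0],"roll":0},
])

```text
time: 7.53
tool_pos: [0.4116, -0.0483, 0.0666]
tool_rot: [-3.141, -0.0, 1.59]
contact_force: [-0.4, 0.3, -1.3]
opening: 0.0302
grip_force: 29.3
```

Request:
step_arm([
  {"translation":[20,15,0],"roll":0},
  {"translation":[20,15,0],"roll":0},
  {"translation":[20,15,0],"roll":0},
  {"translation":[20,15,0],"roll":0},
  {"translation":[20,14,0],"roll":0},
  {"translation":[0,0,0],"roll":0},
  {"translation":[0,0,0],"roll":0},
  {"translation":[0,0,0],"roll":0},
])

```text
time: 8.2
tool_pos: [0.4826, 0.0531, 0.0664]
tool_rot: [-3.14, 0.0, 1.592]
contact_force: [-0.3, 0.5, -2.3]
opening: 0.0303
grip_force: 29.3
```

Run:
```python
from fit import *
s=observe();print(s["tool_pos"],s["tool_rot"],s["opening"])
a=read_camera("top")[:,:,::-1]; b=read_camera("scene")[:,:,::-1]
r=lambda i,x,y,w,h,s:cv2.resize(i[y:y+h,x:x+w],(w*s,h*s),interpolation=cv2.INTER_CUBIC)
cv2.imwrite("pics/d1.png",np.hstack([r(b,250,140,130,140,3),r(a,180,170,130,140,3)]))
```

```text
[0.48263966 0.05309233 0.06638376] [-3.14024763e+00  3.12627970e-05  1.59228442e+00] 0.03027252988620704
```

View pics/d1.png

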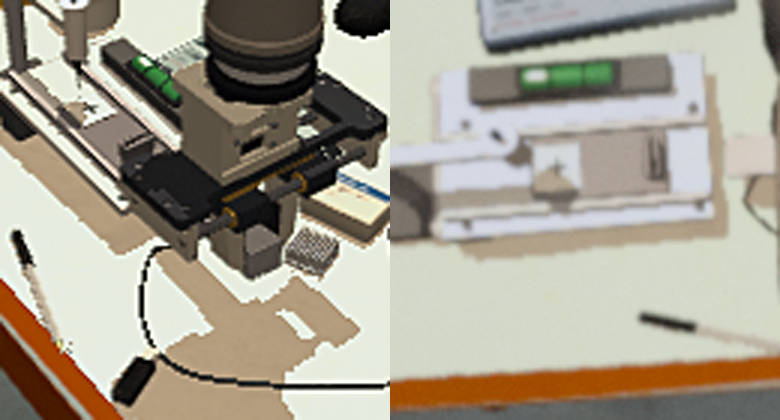

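The top view shows the wedge held just right of the plate, with its thin end toward the stage and lined up with the near part. I'll lower it and push.

Request:
step_arm([
  {"translation":[0,0,20],"roll":0},
  {"translation":[0,0,20],"roll":0},
  {"translation":[0,0,12],"roll":0},
  {"translation":[0,0,7],"roll":0},
  {"translation":[0,0,0],"roll":0},
  {"translation":[0,0,0],"roll":0},
  {"translation":[0,0,0],"roll":0},
])

```text
time: 8.88
tool_pos: [0.4836, 0.0529, 0.0081]
tool_rot: [3.141, -0.0, 1.593]
contact_force: [0.2, 0.5, -1.1]
opening: 0.0301
grip_force: 29.6
```

Request:
step_arm([
  {"translation":[6,0,0],"roll":0},
  {"translation":[6,0,0],"roll":0},
  {"translation":[6,0,0],"roll":0},
  {"translation":[6,0,0],"roll":0},
  {"translation":[6,0,0],"roll":0},
  {"translation":[6,0,0],"roll":0},
  {"translation":[6,0,0],"roll":0},
  {"translation":[6,0,0],"roll":0},
  {"translation":[5,0,0],"roll":0},
  {"translation":[0,0,0],"roll":0},
  {"translation":[0,0,0],"roll":0},
  {"translation":[0,0,0],"roll":0},
])

```text
time: 9.88
tool_pos: [0.4822, 0.1062, 0.0076]
tool_rot: [-3.141, -0.0, 1.594]
contact_force: [0.1, 0.5, -2.1]
opening: 0.0301
grip_force: 29.6
```

```bash
cat > bub.py <<'E'
from h import *
def bub():
    a=np.mean([read_camera("top").astype(float) for _ in range(2)],0)[186:202,215:262]
    R,G,B=a[...,0],a[...,1],a[...,2]
    g=(G>R+30)&(G>B+20); w=(a.min(2)>110)
    ys,xs=np.where(g); lo,hi,t,b=xs.min(),xs.max(),ys.min(),ys.max()
    row=[i for i in range(t,b+1)]
    wm=np.clip(np.minimum(R,B)-60,0,None)[t+1:b-1]; 
    x=np.arange(lo-3,hi+4); p=wm[:,lo-3:hi+4].mean(0)
    print("green",lo+215,hi+215,t+186,b+186); print("G",(G[t+1:b-1,lo-3:hi+4].mean(0)).round().astype(int).tolist());print("W",p.round().astype(int).tolist())
    s=observe();print(s["time"],s["tool_pos"].round(4),s["contact_force"])
E
python3 -c "from bub import *;bub()"
```

```text
green 224 253 191 199
G [99, 83, 93, 127, 150, 166, 172, 173, 172, 169, 155, 128, 113, 127, 136, 138, 138, 139, 138, 137, 138, 136, 126, 108, 122, 133, 134, 133, 133, 132, 132, 128, 109, 83, 71, 77]
W [30, 15, 11, 27, 57, 83, 95, 97, 96, 90, 68, 33, 12, 13, 17, 17, 18, 17, 17, 16, 16, 15, 12, 5, 10, 14, 15, 14, 15, 16, 16, 15, 9, 5, 6, 12]
9.9833 [0.4822 0.106  0.0077] [ 0.20025703  0.24159221 -2.09293036]
```

Request:
step_arm([
  {"translation":[4,0,0],"roll":0},
  {"translation":[4,0,0],"roll":0},
  {"translation":[4,0,0],"roll":0},
  {"translation":[4,0,0],"roll":0},
  {"translation":[4,0,0],"roll":0},
  {"translation":[0,0,0],"roll":0},
  {"translation":[0,0,0],"roll":0},
])

```text
time: 10.57
tool_pos: [0.4815, 0.1266, 0.0075]
tool_rot: [-3.141, -0.0, 1.594]
contact_force: [-0.8, 2.9, -3.3]
opening: 0.0296
grip_force: 29.6
```

```bash
python3 -c "from bub import *;bub()"
```

```text
green 223 253 191 198
G [110, 96, 86, 107, 131, 142, 143, 146, 154, 166, 175, 175, 170, 171, 166, 154, 146, 145, 144, 143, 144, 143, 137, 118, 118, 133, 139, 140, 139, 138, 138, 136, 128, 96, 75, 79, 88]
W [40, 28, 12, 14, 22, 26, 26, 32, 56, 87, 102, 104, 99, 96, 79, 49, 27, 23, 22, 20, 20, 20, 18, 11, 11, 15, 17, 18, 17, 17, 17, 17, 15, 3, 6, 14, 23]
10.6667 [0.4815 0.1265 0.0076] [-0.56954226  2.54651895 -3.89776272]
```

Request:
step_arm([
  {"translation":[4,0,0],"roll":0},
  {"translation":[4,0,0],"roll":0},
  {"translation":[4,0,0],"roll":0},
  {"translation":[4,0,0],"roll":0},
  {"translation":[4,0,0],"roll":0},
  {"translation":[4,0,0],"roll":0},
  {"translation":[2,0,0],"roll":0},
  {"translation":[0,0,0],"roll":0},
  {"translation":[0,0,0],"roll":0},
])

```text
time: 11.42
tool_pos: [0.481, 0.1526, 0.0076]
tool_rot: [-3.141, -0.001, 1.594]
contact_force: [-1.1, 1.1, -4.2]
opening: 0.03
grip_force: 29.6
```

```bash
python3 -c "from bub import *;bub()"
```

```text
green 223 238 192 198
G [103, 87, 97, 132, 150, 152, 151, 151, 149, 150, 144, 127, 131, 160, 180, 186, 185, 183, 171, 126, 70, 50]
W [33, 18, 10, 22, 30, 30, 30, 29, 27, 28, 24, 17, 31, 72, 102, 110, 111, 108, 95, 53, 6, 0]
11.5167 [0.481  0.1525 0.0077] [-1.0568883   0.35780614 -4.74140687]
```

Request:
step_arm([
  {"translation":[3,0,0],"roll":0},
  {"translation":[3,0,0],"roll":0},
  {"translation":[3,0,0],"roll":0},
  {"translation":[0,0,0],"roll":0},
  {"translation":[0,0,0],"roll":0},
])

```text
time: 11.93
tool_pos: [0.481, 0.1619, 0.0078]
tool_rot: [3.141, -0.001, 1.594]
contact_force: [0.1, 1.3, -5.3]
opening: 0.03
grip_force: 29.6
```

Request:
step_arm([
  {"translation":[0,0,0],"roll":0},
  {"translation":[0,0,0],"roll":0},
  {"translation":[0,0,0],"roll":0},
  {"translation":[0,0,0],"roll":0},
  {"translation":[0,0,0],"roll":0},
  {"translation":[-15,0,0],"roll":0},
  {"translation":[-20,0,0],"roll":0},
  {"translation":[-20,0,0],"roll":0},
  {"translation":[-20,0,-20],"roll":0},
  {"translation":[0,0,-30],"roll":0},
  {"translation":[0,0,-30],"roll":0},
  {"translation":[0,0,0],"roll":0},
  {"translation":[0,0,0],"roll":0},
], fingers=0.5)

```text
time: 13.02
tool_pos: [0.4839, 0.0862, 0.0894]
tool_rot: [3.137, -0.0, 1.593]
contact_force: [0.3, 0.2, -0.9]
opening: 0.0459
grip_force: 0.0
```

Run:
```python
from bub import *
bub()
a=read_camera("top")[:,:,::-1]; b=read_camera("scene")[:,:,::-1]
r=lambda i,x,y,w,h,s:cv2.resize(i[y:y+h,x:x+w],(w*s,h*s),interpolation=cv2.INTER_CUBIC)
cv2.imwrite("pics/e1.png",np.hstack([r(b,250,130,80,100,5),r(a,215,180,80,100,5)]))
```

```text
green 223 252 190 198
G [112, 98, 106, 133, 145, 144, 143, 142, 142, 142, 137, 119, 121, 140, 160, 172, 175, 175, 174, 169, 155, 141, 123, 112, 130, 139, 142, 141, 139, 138, 137, 132, 107, 84, 77, 83]
W [41, 25, 21, 30, 34, 32, 30, 28, 26, 24, 23, 15, 15, 35, 70, 92, 99, 99, 97, 85, 56, 28, 13, 9, 14, 17, 19, 19, 17, 19, 18, 16, 8, 12, 13, 17]
13.1167 [0.4822 0.0863 0.0873] [-0.11670965  0.24928842  0.0464274 ]
```

View pics/e1.png

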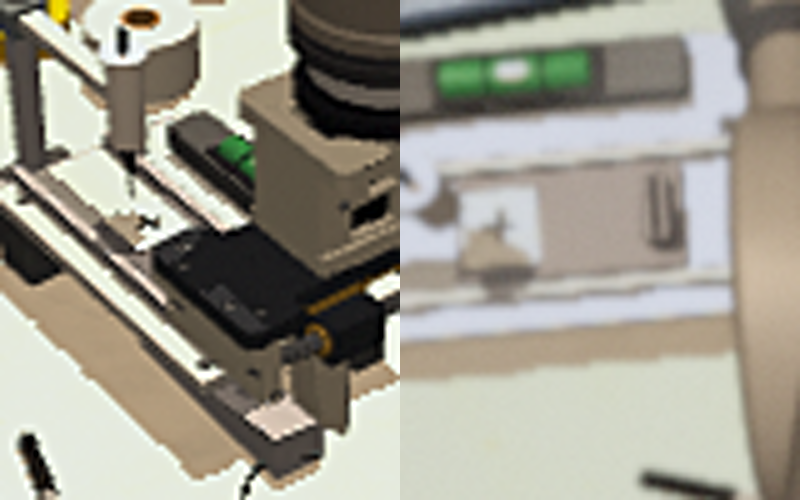

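The bubble is now centred between its lines, off by less than 1 mm. Next I'll measure the gap from cross to needle and the tab position.

Run:
```python
from h import *
b=np.mean([read_camera("scene").astype(float) for _ in range(6)],0)[:,:,::-1].astype(np.uint8)
a=np.mean([read_camera("top").astype(float) for _ in range(4)],0)[:,:,::-1].astype(np.uint8)
cv2.imwrite("pics/topavg.png",a)
r=lambda i,x,y,w,h,s:cv2.resize(i[y:y+h,x:x+w],(w*s,h*s),interpolation=cv2.INTER_CUBIC)
cv2.imwrite("pics/f1.png",np.hstack([r(b,262,150,36,36,11),r(a,222,200,36,36,11)]))
```

```text
(no output)
```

View pics/f1.png

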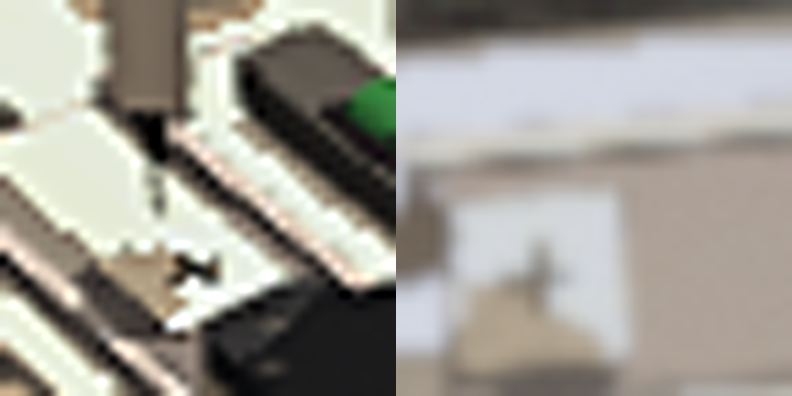

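Run:
```python
from fit import *
yaw=.0227;v=np.array([.5084,.2792])
R=np.array([[np.cos(yaw),np.sin(yaw)],[-np.sin(yaw),np.cos(yaw)]])
iv=lambda p:(R@(p[:2]-v)*1000).round(1)
us=px([[197,270]],11,(262,150));ut=px([[145,268]],11,(222,200));un=px([[160,213]],11,(262,150))
for z in(.056,.0585,.061):print(z,"S",iv(ray("scene",us,z)[0]),"T",iv(ray("top",ut,z)[0]),"N(z+8)",iv(ray("scene",un,z+.008)[0]))
print(us,un, ray("scene",us+[[1,0]],.0585)-ray("scene",us,.0585),ray("scene",us+[[0,1]],.0585)-ray("scene",us,.0585))
```

```text
0.056 S [-16.9  18.7] T [-16.3  12.1] N(z+8) [-17.  34.]
0.0585 S [-18.7  15.8] T [-16.8  11.6] N(z+8) [-18.8  31. ]
0.061 S [-20.5  12.9] T [-17.4  11.1] N(z+8) [-20.6  28. ]
[[279.45454545 174.09090909]] [[276.09090909 168.90909091]] [[ 2.13853033e-03 -1.51979892e-03 -1.11022302e-16]] [[-0.00235988 -0.00373925  0.        ]]
```

Cross at scene pixel (279.5,174.1) and needle tip at (276.1,168.9), so the carrier has to move left about 15.2 mm. I'll close the fingers and approach the tab.

Request:
step_arm([
  {"translation":[0,11,0],"roll":0},
  {"translation":[20,0,0],"roll":0},
  {"translation":[20,0,0],"roll":0},
  {"translation":[20,0,0],"roll":0},
  {"translation":[20,0,0],"roll":0},
  {"translation":[20,0,0],"roll":0},
  {"translation":[0,0,11],"roll":0},
  {"translation":[0,0,11],"roll":0},
  {"translation":[0,0,0],"roll":0},
  {"translation":[0,0,0],"roll":0},
  {"translation":[0,0,0],"roll":0},
], fingers=0, grip_force=10)

```text
time: 14.63
tool_pos: [0.4917, 0.1864, 0.0662]
tool_rot: [3.141, -0.0, 1.594]
contact_force: [0.0, -0.2, -0.5]
opening: 0.0007
grip_force: 0.0
```

Request:
step_arm([
  {"translation":[4,0,0],"roll":0},
  {"translation":[4,0,0],"roll":0},
  {"translation":[3,0,0],"roll":0},
  {"translation":[3,0,0],"roll":0},
  {"translation":[0,0,0],"roll":0},
  {"translation":[0,0,0],"roll":0},
])

```text
time: 15.13
tool_pos: [0.4911, 0.2007, 0.0658]
tool_rot: [3.141, -0.0, 1.594]
contact_force: [0.3, -0.1, -0.7]
opening: 0.0004
grip_force: 0.0
```

Request:
step_arm([
  {"translation":[2,0,0],"roll":0},
  {"translation":[2,0,0],"roll":0},
  {"translation":[0,0,0],"roll":0},
])

```text
time: 15.38
tool_pos: [0.4909, 0.2044, 0.0657]
tool_rot: [-3.141, 0.0, 1.594]
contact_force: [0.5, -1.0, 0.8]
opening: 0.0004
grip_force: 0.6
```

Request:
step_arm([
  {"translation":[2,0,0],"roll":0},
  {"translation":[1,0,0],"roll":0},
  {"translation":[0,0,0],"roll":0},
])

```text
time: 15.63
tool_pos: [0.4909, 0.2076, 0.0657]
tool_rot: [-3.142, 0.0, 1.594]
contact_force: [-0.8, -1.8, 0.8]
opening: 0.0003
grip_force: 0.9
```

Request:
step_arm([
  {"translation":[2,0,0],"roll":0},
  {"translation":[1,0,0],"roll":0},
  {"translation":[0,0,0],"roll":0},
])

```text
time: 15.88
tool_pos: [0.4908, 0.2107, 0.0657]
tool_rot: [-3.142, -0.0, 1.594]
contact_force: [-0.3, -0.7, 0.3]
opening: 0.0005
grip_force: 0.8
```

```bash
cat > edge.py <<'E'
from h import *
def edge(im):
    # right edge of white pad (bluish white->grey-brown), top view rows 219-226
    b=im[219:226,236:262,0].astype(float) .mean(0)  # blue
    return b.round().astype(int).tolist()
a0=cv2.imread("pics/topavg.png");a=np.mean([read_camera("top").astype(float) for _ in range(4)],0)[:,:,::-1]
cv2.imwrite("pics/topavg2.png",a)
p=lambda im:im[219:226,215:290,0].astype(float).mean(0).round().astype(int).tolist()
print(p(a0));print(p(a))
E
python3 edge.py
```

```text
[213, 212, 205, 189, 167, 143, 121, 105, 101, 105, 112, 138, 185, 209, 214, 213, 208, 203, 197, 179, 176, 198, 210, 217, 219, 219, 213, 186, 160, 152, 152, 151, 152, 152, 152, 152, 152, 152, 152, 151, 152, 152, 152, 152, 152, 151, 151, 147, 138, 134, 100, 98, 128, 110, 92, 104, 126, 184, 219, 226, 227, 227, 227, 226, 219, 182, 133, 128, 138, 141, 141, 141, 140, 140, 141]
[123, 120, 120, 118, 117, 117, 116, 115, 113, 111, 110, 110, 108, 107, 106, 106, 105, 105, 104, 105, 105, 105, 105, 105, 106, 105, 106, 106, 106, 105, 105, 105, 105, 105, 105, 104, 104, 104, 104, 105, 104, 104, 103, 102, 102, 102, 101, 100, 100, 100, 99, 98, 98, 98, 97, 96, 95, 94, 91, 91, 89, 88, 86, 85, 83, 82, 81, 80, 78, 77, 74, 73, 78, 94, 116][ WARN:0@4.124] global loadsave.cpp:1063 imwrite_ Unsupported depth image for selected encoder is fallbacked to CV_8U.
```

Request:
step_arm([
  {"translation":[2,0,0],"roll":0},
  {"translation":[2,0,0],"roll":0},
  {"translation":[2,0,0],"roll":0},
  {"translation":[0,0,0],"roll":0},
  {"translation":[0,0,0],"roll":0},
])

```text
time: 16.5
tool_pos: [0.4907, 0.2169, 0.0657]
tool_rot: [3.141, -0.0, 1.594]
contact_force: [-0.5, -0.8, -0.5]
opening: 0.0003
grip_force: 0.2
```

Request:
step_arm([
  {"translation":[-30,0,0],"roll":0},
  {"translation":[-40,0,0],"roll":0},
  {"translation":[-40,0,0],"roll":0},
  {"translation":[-20,0,0],"roll":0},
  {"translation":[0,0,0],"roll":0},
  {"translation":[0,0,0],"roll":0},
])

```text
time: 17.0
tool_pos: [0.4941, 0.0859, 0.0659]
tool_rot: [3.141, -0.001, 1.591]
contact_force: [0.5, 0.0, 0.0]
opening: 0.0004
grip_force: 0.0
```

```bash
python3 edge.py 2>/dev/null; python3 -c "from bub import *;bub()"
```

```text
[213, 212, 205, 189, 167, 143, 121, 105, 101, 105, 112, 138, 185, 209, 214, 213, 208, 203, 197, 179, 176, 198, 210, 217, 219, 219, 213, 186, 160, 152, 152, 151, 152, 152, 152, 152, 152, 152, 152, 151, 152, 152, 152, 152, 152, 151, 151, 147, 138, 134, 100, 98, 128, 110, 92, 104, 126, 184, 219, 226, 227, 227, 227, 226, 219, 182, 133, 128, 138, 141, 141, 141, 140, 140, 141]
[215, 213, 206, 189, 165, 138, 118, 104, 99, 101, 105, 124, 159, 183, 200, 206, 209, 214, 217, 219, 210, 181, 157, 152, 152, 152, 152, 152, 152, 153, 153, 153, 153, 153, 154, 154, 154, 154, 154, 154, 149, 140, 139, 111, 99, 124, 122, 95, 99, 132, 175, 216, 227, 227, 228, 228, 228, 228, 228, 228, 228, 228, 228, 228, 228, 222, 192, 151, 143, 155, 163, 163, 163, 162, 161]
green 223 252 190 198
G [112, 99, 108, 135, 146, 145, 144, 143, 143, 142, 138, 120, 122, 141, 161, 172, 176, 176, 175, 170, 157, 143, 124, 113, 132, 141, 142, 141, 140, 138, 138, 132, 109, 86, 77, 84]
W [42, 28, 23, 31, 35, 33, 31, 30, 28, 26, 24, 14, 16, 35, 69, 92, 99, 100, 98, 86, 58, 30, 14, 9, 15, 18, 20, 18, 19, 18, 18, 16, 10, 12, 13, 19]
17.3 [0.4936 0.0876 0.0657] [ 0.15945197 -0.56513821  0.21612501]
```

Run:
```python
from fit import *
b=np.mean([read_camera("scene").astype(float) for _ in range(6)],0)[:,:,::-1].astype(np.uint8)
r=lambda i,x,y,w,h,s:cv2.resize(i[y:y+h,x:x+w],(w*s,h*s),interpolation=cv2.INTER_CUBIC)
cv2.imwrite("pics/g1.png",r(b,262,154,30,26,20))
# scale in top and prediction of needle foot in scene crop
print((ray("top",[[240,222]],.0585)-ray("top",[[233.5,222]],.0585)).round(4))
un=px([[160,213]],11,(262,150));n=ray("scene",un,.0665)[0]
u=proj("scene",n-[0,0,.008])
print("target px in crop",(u-[262,154]+.5)*20-.5,"needle",(un-[262,154]+.5)*20-.5)
print("per mm stage y:",(proj("scene",n-[.0000227,-.001,.008])-u)*20)
```

```text
[[-0.0009 -0.0144  0.    ]]
target px in crop [[294.53259179 356.8376492 ]] needle [[291.31818182 307.68181818]]
per mm stage y: [[-4.15049702 -3.56128877]]
```

View pics/g1.png

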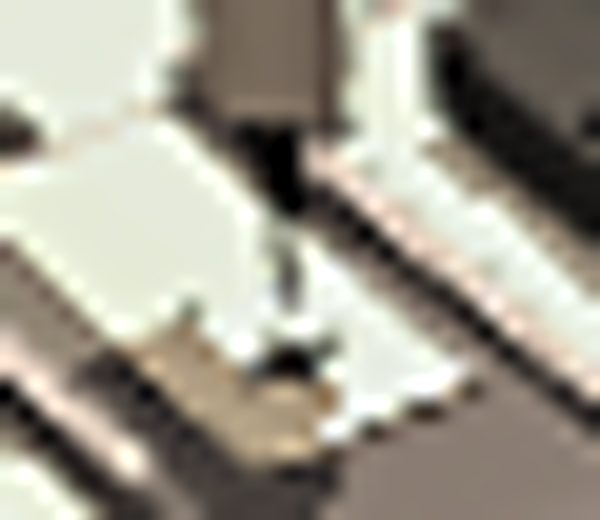

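The cross is at crop (292,362) and its target under the needle is about (291,357), so it still needs about 0.8 mm, and the top view agrees. One small nudge should do it.

Request:
step_arm([
  {"translation":[30,0,0],"roll":0},
  {"translation":[35,0,0],"roll":0},
  {"translation":[30,0,0],"roll":0},
  {"translation":[20,0,0],"roll":0},
  {"translation":[8,0,0],"roll":0},
  {"translation":[3,0,0],"roll":0},
  {"translation":[0,0,0],"roll":0},
  {"translation":[0,0,0],"roll":0},
  {"translation":[0,0,0],"roll":0},
])

```text
time: 18.35
tool_pos: [0.4909, 0.2113, 0.0657]
tool_rot: [-3.141, 0.0, 1.592]
contact_force: [-0.4, -0.0, -0.1]
opening: 0.0002
grip_force: 0.0
```

Request:
step_arm([
  {"translation":[2,0,0],"roll":0},
  {"translation":[2,0,0],"roll":0},
  {"translation":[1,0,0],"roll":0},
  {"translation":[0.7,0,0],"roll":0},
  {"translation":[0.7,0,0],"roll":0},
  {"translation":[0,0,0],"roll":0},
  {"translation":[0,0,0],"roll":0},
])

```text
time: 18.93
tool_pos: [0.4908, 0.2188, 0.0658]
tool_rot: [3.141, 0.0, 1.594]
contact_force: [-0.2, -2.7, 0.8]
opening: 0.0005
grip_force: 1.3
```

Request:
step_arm([
  {"translation":[-30,0,0],"roll":0},
  {"translation":[-40,0,0],"roll":0},
  {"translation":[-40,0,0],"roll":0},
  {"translation":[-20,0,0],"roll":0},
  {"translation":[-20,0,-20],"roll":0},
  {"translation":[0,0,-20],"roll":0},
  {"translation":[0,0,0],"roll":0},
  {"translation":[0,0,0],"roll":0},
  {"translation":[0,0,0],"roll":0},
])

```text
time: 19.68
tool_pos: [0.4937, 0.0694, 0.1053]
tool_rot: [-3.141, -0.0, 1.594]
contact_force: [-0.6, -0.1, 0.1]
opening: 0.0003
grip_force: 0.0
```

```bash
python3 edge.py 2>/dev/null|tail -1
python3 - <<'E'
from bub import *
bub()
b=np.mean([read_camera("scene").astype(float) for _ in range(6)],0)[:,:,::-1].astype(np.uint8)
r=lambda i,x,y,w,h,s:cv2.resize(i[y:y+h,x:x+w],(w*s,h*s),interpolation=cv2.INTER_CUBIC)
cv2.imwrite("pics/h1.png",r(b,262,154,30,26,20))
E
```

```text
[214, 212, 204, 185, 158, 137, 120, 105, 98, 97, 100, 117, 156, 192, 206, 210, 210, 214, 217, 212, 183, 156, 151, 151, 151, 152, 152, 152, 152, 152, 152, 152, 153, 153, 154, 154, 154, 154, 153, 149, 140, 138, 113, 97, 118, 122, 98, 104, 128, 160, 212, 225, 227, 227, 227, 227, 228, 228, 228, 228, 228, 228, 228, 228, 228, 228, 228, 228, 228, 226, 211, 155, 121, 129, 151]
green 223 252 190 198
G [113, 98, 107, 134, 145, 145, 143, 142, 142, 143, 138, 120, 121, 141, 160, 172, 175, 175, 175, 170, 156, 142, 124, 113, 130, 141, 142, 141, 140, 139, 138, 132, 108, 85, 78, 84]
W [42, 27, 21, 30, 35, 33, 30, 29, 27, 27, 24, 15, 15, 36, 69, 92, 99, 99, 97, 86, 57, 28, 13, 9, 13, 20, 19, 19, 18, 19, 19, 16, 10, 12, 14, 20]
19.9833 [0.4938 0.0693 0.1051] [-0.43402038  0.63071138  0.47756565]
```

View pics/h1.png

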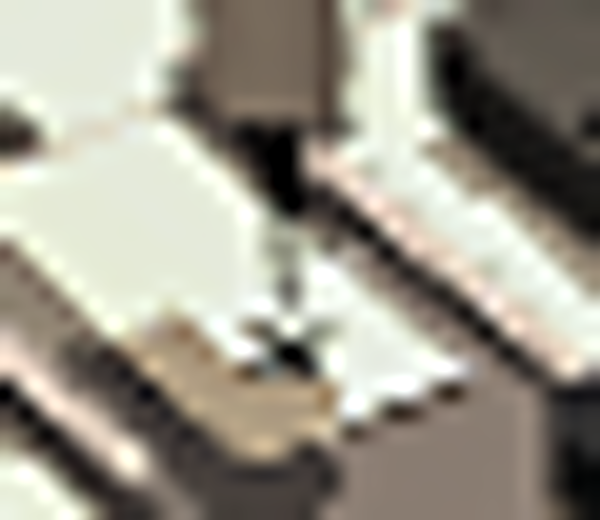

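Bubble unchanged and centred. The cross now appears right under the needle, near crop (289,350). I'll do one numeric check of the residual.

Run:
```python
from fit import *
b=np.mean([read_camera("scene").astype(float) for _ in range(6)],0)
np.save("sc.npy",b)
print(b[163:176,269:284,:].mean(2).round().astype(int))
# render model cross+needle pixels: 7mm arms, at trial offsets
yaw=.0227;ey=np.array([-np.sin(yaw),np.cos(yaw),0]);ex=np.array([np.cos(yaw),np.sin(yaw),0])
un=px([[160,213]],11,(262,150));c=ray("scene",un,.0665)[0]-[0,0,.008]
for n,p in dict(c=c,xp=c+.007*ex,xm=c-.007*ex,yp=c+.007*ey,ym=c-.007*ey,tip=c+[0,0,.008],n16=c+[0,0,.016]).items():print(n,proj("scene",p).round(2)-[269,163])
```

```text
[[227 227 229 234 249 150  32   0  47  80 206 218 226 233 236]
 [228 227 227 229 236 252 127  16  50  50  50 206 205 196 229]
 [227 228 227 228 230 242 174 155 132  83  52  24 203 205 214]
 [226 226 227 228 229 237 160 139 194 113 151  94  30 182 202]
 [227 227 227 227 229 235 204 147 240 254 180 126  85  45 123]
 [229 230 229 228 230 237 203 102 228 241 246 174 125  92  50]
 [236 195 229 236 235 241 250 172 234 239 237 243 201 134 108]
 [174 139 126 231 244 134 105 247 150 162 226 234 241 199 133]
 [152 145 142 134 240 255 114   0 101 235 236 231 234 241 230]
 [168 164 152 149 145  75 111  78  51 233 239 233 235 241 249]
 [ 21 139 157 151 150 151 153 155 154 139 235 243 247 254 147]
 [ 60  50 147 159 156 154 151 149 149 145 250 205  70  62 112]
 [ 60  60  45 110 154 158 157 154 171 188  81 105 122 125 125]]
c [[7.25 8.37]]
xp [[9.46 7.44]]
xm [[5.03 9.3 ]]
yp [[5.8  7.12]]
ym [[8.71 9.62]]
tip [[7.09 5.91]]
n16 [[6.93 3.43]]
```

Run:
```python
from fit import *
b=np.load("sc.npy").mean(2)[169:174,272:281] # rows 6..10, cols 3..11
bg=np.full(b.shape,238.); 
m=np.ones(b.shape,bool); m[4]=False; m[2,:1]=False; m[3,:2]=False; m[1,0:1]=False; m[0,4]=False # needle tip/shadow
bg[3,0:6]=155
yaw=.0227;ey=np.array([-np.sin(yaw),np.cos(yaw),0]);ex=np.array([np.cos(yaw),np.sin(yaw),0])
un=px([[160,213]],11,(262,150));c=ray("scene",un,.0665)[0]-[0,0,.008]
S=8;g=(np.arange(9*S)+.5)/S-.5+272;h=(np.arange(5*S)+.5)/S-.5+169
U=np.stack(np.meshgrid(g,h),-1).reshape(-1,2);P=ray("scene",U,c[2])-c
X=P@ex;Y=P@ey
def ren(t,s,w):
    x,y=X-s,Y-t
    k=((abs(x)<w)&(abs(y)<.007))|((abs(y)<w)&(abs(x)<.007))
    f=k.reshape(5*S,9*S).astype(float); f=cv2.GaussianBlur(f,(0,0),S*.35)
    return f.reshape(5,S,9,S).mean((1,3))
res=[]
for w in(.0008,.001,.00125,.0015):
  for t in np.arange(-.003,.0051,.00025):
    for s in np.arange(-.002,.0021,.0005):
      f=ren(t,s,w); e=((bg*(1-f)-b)[m]**2).mean()**.5; res.append((e,t*1e3,s*1e3,w*1e3))
res.sort()
for q in res[:8]:print(np.round(q,2))
print("s=0");[print(np.round(q,2)) for q in [r for r in res if abs(r[2])<.01][:4]]
```

```text
[25.14  1.75  0.    1.25]
[25.35  1.5   0.    1.25]
[25.61  2.    0.    1.25]
[25.65  1.5  -0.5   1.25]
[25.76  1.5   0.    1.5 ]
[25.83  1.75  0.    1.5 ]
[25.94  1.75 -0.5   1.25]
[25.96  1.5  -0.5   1.5 ]
s=0
[25.14  1.75  0.    1.25]
[25.35  1.5   0.    1.25]
[25.61  2.    0.    1.25]
[25.76  1.5   0.    1.5 ]
```

The fit says the cross went about 1 mm too far left. I'll grip the tab lightly across its 30 mm width and draw it back by that much.

Request:
step_arm([
  {"translation":[25,1,0],"roll":0},
  {"translation":[35,0,0],"roll":0},
  {"translation":[35,0,0],"roll":0},
  {"translation":[30,0,0],"roll":0},
  {"translation":[25,0,0],"roll":0},
  {"translation":[15,0,0],"roll":0},
  {"translation":[0,0,0],"roll":0},
  {"translation":[0,0,0],"roll":0},
  {"translation":[0,0,12],"roll":0},
  {"translation":[0,0,12],"roll":0},
  {"translation":[0,0,8],"roll":0},
  {"translation":[0,0,5],"roll":0},
  {"translation":[0,0,0],"roll":0},
  {"translation":[0,0,0],"roll":0},
], fingers=0.54)

```text
time: 21.75
tool_pos: [0.4915, 0.2334, 0.0688]
tool_rot: [-3.141, 0.0, 1.593]
contact_force: [0.5, 1.3, 0.1]
opening: 0.0493
grip_force: 0.0
```

Request:
step_arm([
  {"translation":[0,0,2],"roll":0},
  {"translation":[0,0,0],"roll":0},
  {"translation":[0,0,0],"roll":0},
  {"translation":[0,0,0],"roll":0},
  {"translation":[0,0,0],"roll":0},
  {"translation":[0,0,0],"roll":0},
  {"translation":[0,0,0],"roll":0},
], fingers=0.15, grip_force=12)

```text
time: 22.33
tool_pos: [0.4886, 0.2338, 0.0667]
tool_rot: [-3.136, 0.001, 1.594]
contact_force: [-8.5, -1.6, 4.9]
opening: 0.0294
grip_force: 12.0
```

Request:
step_arm([
  {"translation":[-0.5,0,0],"roll":0},
  {"translation":[-0.6,0,0],"roll":0},
  {"translation":[0,0,0],"roll":0},
  {"translation":[0,0,0],"roll":0},
  {"translation":[0,0,0],"roll":0},
  {"translation":[0,0,0],"roll":0},
])

```text
time: 22.83
tool_pos: [0.4887, 0.2331, 0.0667]
tool_rot: [-3.136, 0.0, 1.594]
contact_force: [-9.3, 1.9, 5.1]
opening: 0.0298
grip_force: 12.0
```

Request:
step_arm([
  {"translation":[0,0,0],"roll":0},
  {"translation":[0,0,0],"roll":0},
  {"translation":[0,0,0],"roll":0},
  {"translation":[0,0,0],"roll":0},
  {"translation":[0,0,-10],"roll":0},
  {"translation":[0,0,-20],"roll":0},
  {"translation":[0,0,-10],"roll":0},
  {"translation":[-30,0,0],"roll":0},
  {"translation":[-40,0,0],"roll":0},
  {"translation":[-40,0,0],"roll":0},
  {"translation":[-40,0,0],"roll":0},
  {"translation":[-20,0,0],"roll":0},
  {"translation":[0,0,0],"roll":0},
  {"translation":[0,0,0],"roll":0},
], fingers=0.54)

```text
time: 24.0
tool_pos: [0.4957, 0.0619, 0.1074]
tool_rot: [3.14, -0.0, 1.591]
contact_force: [-0.0, -0.2, -0.3]
opening: 0.0494
grip_force: 0.0
```

```bash
python3 edge.py 2>/dev/null|tail -1
python3 - <<'E'
from bub import *
bub()
b=np.mean([read_camera("scene").astype(float) for _ in range(6)],0)
np.save("sc2.npy",b);print(b[166:176,269:284,:].mean(2).round().astype(int))
E
```

```text
[214, 212, 204, 186, 159, 137, 120, 105, 99, 98, 102, 119, 154, 191, 206, 209, 210, 214, 217, 211, 178, 152, 150, 152, 152, 152, 152, 152, 152, 153, 153, 153, 153, 153, 153, 153, 154, 154, 154, 153, 148, 141, 123, 95, 102, 127, 105, 101, 122, 156, 212, 226, 227, 227, 227, 227, 227, 228, 228, 228, 228, 228, 228, 228, 228, 228, 228, 228, 228, 226, 211, 155, 121, 130, 151]
green 223 252 190 198
G [112, 99, 108, 134, 146, 145, 143, 143, 142, 143, 136, 118, 121, 141, 160, 172, 176, 175, 175, 169, 156, 142, 124, 113, 131, 140, 141, 140, 140, 140, 139, 133, 108, 85, 78, 84]
W [42, 28, 22, 32, 35, 34, 30, 28, 26, 27, 22, 13, 16, 35, 69, 92, 99, 99, 98, 85, 58, 30, 14, 9, 14, 18, 18, 20, 19, 19, 19, 16, 11, 12, 14, 19]
24.3 [0.4952 0.0639 0.1068] [-0.0348168  -1.01837465  0.34765954]
[[226 227 227 228 230 239 161 138 248 138 110  82  31 183 203]
 [227 227 227 228 230 238 155 132 238 254 181 127  85  44 123]
 [228 229 228 228 231 221 198 104 226 240 246 175 125  92  50]
 [234 236 236 235 234 240 249 170 233 237 237 244 203 134 108]
 [191 142 124 230 242 198 124 242 252 191 226 234 241 200 133]
 [152 143 140 133 239 255 112  49  49 159 229 232 234 241 230]
 [168 164 153 150 148  38  52  66  53 238 241 233 234 239 248]
 [ 21 139 157 152 151 155 158 161 116 133 235 241 243 252 203]
 [ 59  50 147 159 155 154 151 151 150 146 246 255 136  70 109]
 [ 61  60  45 110 154 158 156 155 152 195  83  66 112 123 124]]
```

Run:
```python
from fit import *
yaw=.0227;ey=np.array([-np.sin(yaw),np.cos(yaw),0]);ex=np.array([np.cos(yaw),np.sin(yaw),0])
un=px([[160,213]],11,(262,150));c=ray("scene",un,.0665)[0]-[0,0,.008]
S=8;g=(np.arange(9*S)+.5)/S-.5+272;h=(np.arange(5*S)+.5)/S-.5+169
U=np.stack(np.meshgrid(g,h),-1).reshape(-1,2);P=ray("scene",U,c[2])-c;X=P@ex;Y=P@ey
bg=np.full((5,9),238.);bg[3,0:6]=155;m=np.ones((5,9),bool); m[4]=False; m[2,:1]=False; m[3,:2]=False; m[1,0]=False; m[0,4]=False
for fn in("sc.npy","sc2.npy"):
  b=np.load(fn).mean(2)[169:174,272:281]; res=[]
  for t in np.arange(-.002,.004,.0002):
    for s in np.arange(-.0015,.0016,.0005):
      x,y=X-s,Y-t;k=((abs(x)<.00125)&(abs(y)<.007))|((abs(y)<.00125)&(abs(x)<.007))
      f=cv2.GaussianBlur(k.reshape(5*S,9*S).astype(float),(0,0),S*.35).reshape(5,S,9,S).mean((1,3))
      res.append((((bg*(1-f)-b)[m]**2).mean()**.5,t*1e3,s*1e3))
  res.sort();print(fn,np.round(res[:4],2).tolist())
```

```text
sc.npy [[25.18, 1.8, 0.0], [25.32, 1.6, 0.0], [25.61, 2.0, 0.0], [25.68, 1.4, 0.0]]
sc2.npy [[22.64, 0.4, -0.5], [22.67, 0.6, -0.5], [22.94, 0.2, -0.5], [23.36, 0.8, -0.5]]
```

The cross is now within about 0.5 mm of the point under the needle, and the bubble is still centred. The arm is clear, so I'm handing in.

```bash
python3 -c "from cell import *;print(hand_in())"
```

```text
the job is handed in; nothing more can be done
None
```

The job is handed in at about 25 s: the wedge is under the foot with the bubble within about 1 mm of centre, and the cross is under the needle tip, within about 1 mm by my camera fit.

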